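# Reflector on its stand, test cell in the light path

### The job

Set the reflector centred and upright on the narrow raised ledge of the photo-sensor trainer, its gridded face squarely towards the sensor, and let go of it. Then pick up the long test cell by its frosted sides only, never touching its clear windows or tipping it, and hold it in the light path, about half-way between sensor and reflector, so that the light runs straight through the middle of it from window to window. Finish while holding it there in the air, with all other loose things left where they were.

Things in the scene. Friction and masses are not known exactly. Their poses are not given: they have to be found in the camera images.
- light_mid (a point): point on the level light path half-way between sensor and ledge, in free air 105 mm above the table. y points along the light, from sensor to ledge; x is across, z up. Below it is the trainer's aluminium base plate (70 by 340 by 12 mm, fixed, its place and turn differ each time) with a thin dark line under the light path
- sensor_lens (a point): the round lens of the black sensor head (44 by 44 mm, on a post, its top 131 mm above the table), fixed on the trainer 105 mm from light_mid towards -y and at the same height; same axes as light_mid
- ledge_top (a point): centre of the top of the reflector's ledge, 80 mm above the table and 110 mm from light_mid towards +y (away from the sensor): flat aluminium, 26 mm along the light path (y) and 40 mm across it (x), on a stem 30 mm across and 16 mm along. Fixed on the trainer; same axes as light_mid
- reflector_center (a point): centre (half-way up) of the loose reflector, a black block with a silvery gridded face on one side and two screw heads on its back, standing upright on the table: 56 mm wide (its x), 24 mm thick (y), 50 mm high (z), 0.12 kg. The gridded face looks along its own -y. On the ledge its centre is 25 mm above the ledge top and it overhangs by 8 mm at either side
- reflector_face (a point): the middle of the reflector's gridded face, 12 mm from reflector_center along the reflector's -y
- cell_center (a point): centre (half-way up) of the loose long test cell (cuvette), upright on the table: 22 mm across its two frosted whitish sides (they look along its +x and -x, 40 mm long), 46 mm long between its clear end windows (they look along +y and -y), 60 mm high, 0.09 kg; two small white stoppers, 6 mm tall, on top. Either way round is good in the light
- short_cell_center (a point): centre of a short test cell that looks like the long one but is only 24 mm from window to window (22 mm across, 60 mm high, a single stopper); bystander, not to be used
- work_a_center (a point): a plain round workpiece, 40 mm across and 28 mm tall, black plastic, standing on the table; bystander. The point is its centre, half-way up. It stands among the cells and the reflector
- work_b_center (a point): a plain round workpiece, 40 mm across and 28 mm tall, aluminium, standing on the table; bystander. The point is its centre, half-way up. It stands beside the trainer
- work_c_center (a point): a plain round workpiece, 40 mm across and 28 mm tall, black plastic, standing on the table; bystander. The point is its centre, half-way up. It stands beside the trainer
- driver_grip (a point): the handle of a 170 mm screwdriver lying on the table at the right; bystander
- mouse_center (a point): a black computer mouse, 100 by 60 by 24 mm, on the table at the left; bystander
Things that resemble listed ones, but are neither listed nor needed, are in the scene too. What is shaped like the part that bears cell_center but blue or orange is not meant.

How it is judged:
By the outcome, as a careful person would: the job done as asked, in the order asked, and still so for the second after the job is handed in, while the arm keeps its last pose, push and grip.
It also fails if it takes over 64 s, if anything falls off the work surface, if the arm or the gripper's body presses on something with over 40 N, if the wrist force passes 120 N, or if a joint passes its speed limit or range.

### The arm

A 6-joint arm with a two-finger parallel gripper is mounted at the origin on the work surface. World frame = base frame: x ahead of the robot, y to its left, z up, the work surface at z = 0. Lengths are in m, angles in rad, forces in N, time in s.
With the tool pointing down it reaches from about 0.375 to 0.9 m from the base axis. Payload 3.1 kg.
Tool frame: the origin (TCP) lies at the very end of the fingers, on their centre line; the grasp point (between the pads) lies 19 mm behind it (manip.tcp_to_grasp is the distance from the TCP to the grasp point, in m); z points along the fingers, y is the line along which they close (so a half turn about z gives the same grasp; the last joint's range is limited). The gripper opens to 85 mm and grips with 20 to 120 N. Pads are 22 mm wide; open, the fingers measure 114 mm over their backs; the gripper's body (76 mm by 85 mm) begins 54 mm behind the grasp point. The pads swing forward as they close: fully open they stand 13 mm farther back than shut.
Start: joints at [1.054, 0.527, 1.433, -0, 1.181, -0.178], TCP at [0.207, 0.59, 0.231] pointing down, gripper open.
Joint ranges: [-3.08, 3.08], [-0.75, 2.2], [0.22, 2.44], [-1.43, 4.57], [0, 2.65], [-2.85, 2.85]. Speed limits (rad/s): [2.79, 2.79, 3.14, 3.14, 3.14, 3.14].

### API

Orientations are given as a unit quaternion [x, y, z, w].
In Python, from station import manip gives the robot as it stands. The module is installed in compiled form; this text tells all that it offers.
- The arm moves only by the tool step_arm, never from a script. Its argument "commands" is one flat list of numbers, 6 for each row, row after row: the shift along the tool's x, y, z in m, then the turn, a rotation vector about the tool's x, y, z in degrees. A call has exactly 10 rows; each row is the pose to reach, as a shift and turn from the pose commanded when the call began, along the tool's axes at that moment; what a row does not reach only later rows make up. A row lasts 1/10 s, in which the tool goes at most 50 mm and 8.59 degrees, less where a joint would pass 70% of its speed; a pose out of reach is approached as far as the arm can. A call with a gripper value outside its range is refused whole. "jaw" is the opening in per cent of the stroke, from 0 (shut) to 100 (fully open), set as the call begins (left out, the last holds). The fingers move at their own pace and stop on an object; "grip_force" is the grip in N (left out, the last holds). Time passes only in rows, so rows that repeat a pose let the fingers close, or fill a call up. It gives the time, the measured TCP pose, the force, the opening and the grip force at its end, in the units of the state.
- manip.sense(): the state, without advancing time (a new reading comes with each control period).
- manip.snapshot(name): name is "scene" or "top"; returns a dict with "pixels" (384x512x3 uint8, blue, green, red), "fx", "fy", "cx", "cy" (pixels), "k1" (the pictures are not rectified: a ray, as slopes to the right and down, at radius r is drawn at 1 + k1 r^2 times it, then the intrinsics apply), "R" (3x3) and "t" (3): a world point X has camera coordinates R X + t. Camera axes: x right, y down, z forward; pixel columns grow to the right and rows downward; lengths in m; the calibration is good to about 2 mm. A picture is of the moment at which its call begins. There is no depth.
- manip.sign_off(): hands the job in; it is judged then, once.
The state is a dict: "t": time; "q": joint angles; "qd": joint speeds; "tau": joint torques, N m; "tcp_pos": TCP position; "tool_rot": TCP orientation; "force": force on the tool from outside, world axes, zero at the start; "ft_torque": the same for the moment, N m; "finger_gap": opening from 0.0 (shut) to 1.0 (fully open); "gripper_force": force on a finger pad.
Only numpy, scipy, OpenCV 4.12 (cv2) and the standard library are available. Lean on these libraries where they do the work, as an engineer would, in place of code of your own. Each camera call takes 0.05 s, during which the arm holds its last target. There are 200 camera calls.

## Working session

There is one attempt and no reset: what is moved stays moved. The work goes in short steps, Python scripts to look and compute and a tool call to move; the robot and the scene stay as the last step left them, time stands still between calls to the robot, and variables do not carry over. Pictures are saved under pics/ and viewed, at most 13 in all, crops included, and the job is handed in when it is done.

Besides the shell and the picture viewer there is one more tool, called by a JSON object that holds its "op" and its "data". step_arm: Moves the arm, as the interface text tells. Its arguments: {"type":"object","properties":{"commands":{"type":"array","items":{"type":"number"}},"jaw":{"type":"number"},"grip_force":{"type":"number"}},"required":["commands"]}

```bash
mkdir -p pics
python3 - <<'E'
from station import manip
import cv2,pickle
s=manip.sense();print({k:s[k] for k in('t','tcp_pos','tool_rot','finger_gap')})
for n in('scene','top'):
    d=manip.snapshot(n);pickle.dump(d,open(n+'.pkl','wb'))
    cv2.imwrite(f'pics/{n}0.png',cv2.resize(d['pixels'],None,fx=1.5,fy=1.5))
    print(n,d['fx'],d['cx'],d['cy'],d['k1'],d['R'],d['t'])
E
```

```text
{'t': 0.0, 'tcp_pos': array([0.2067295 , 0.58903126, 0.2303105 ]), 'tool_rot': array([ 1.68081406e-01,  9.85772474e-01, -1.06218764e-03, -3.76579342e-04]), 'finger_gap': 1.0016064975521797}
scene 459.14584291630894 262.0442553619756 181.798559021043 -0.04417845911263801 [[ 3.12588995e-02  9.99511153e-01  5.80507504e-04]
 [ 5.41411221e-01 -1.64439846e-02 -8.40597100e-01]
 [-8.40176631e-01  2.65904335e-02 -5.41660574e-01]] [-0.01034243 -0.18873301  1.6492162 ]
top 488.1277453230037 257.008512251476 192.5132453758807 -0.13457928866013838 [[ 2.65162984e-02 -9.99648355e-01  2.27205598e-04]
 [-9.95138425e-01 -2.64182338e-02 -9.48767193e-02]
 [ 9.48493588e-02  2.28967838e-03 -9.95489004e-01]] [-0.00591347  0.51470224  1.23415086]
```

View pics/scene0.png

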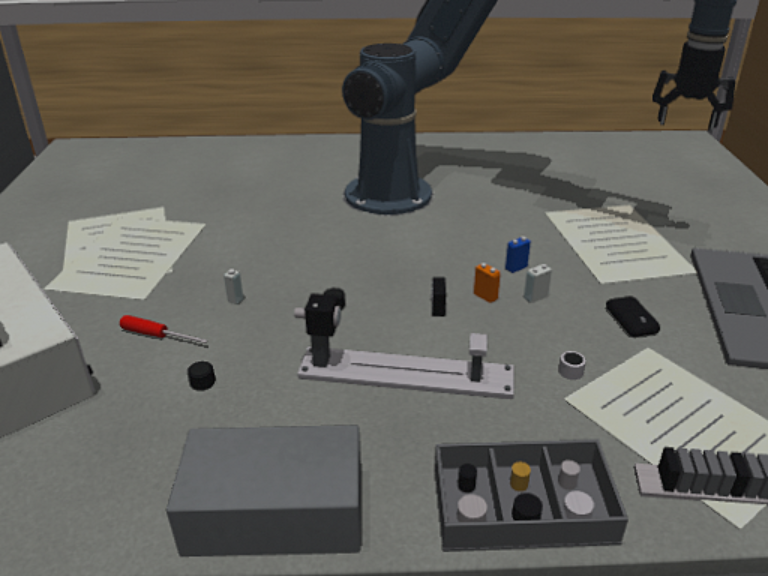

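View pics/top0.png

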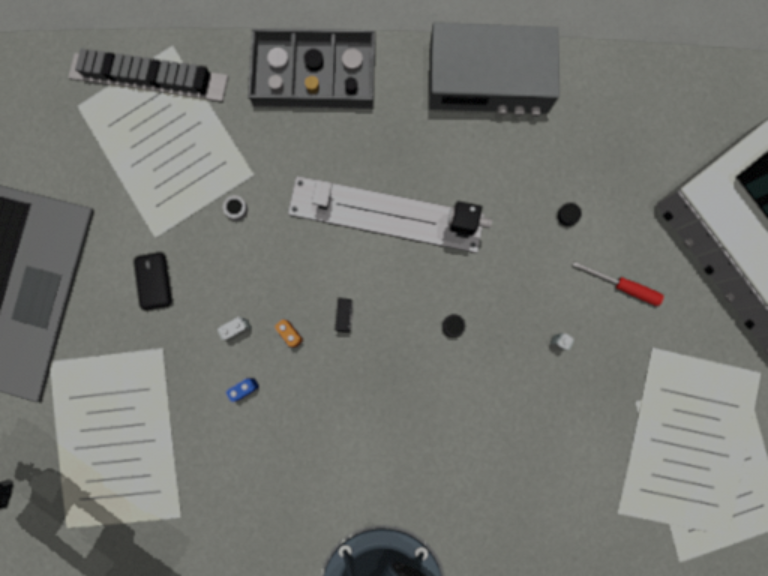

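Top view (1.5x display px): trainer with sensor at (465,215) and ledge at (321,195), reflector (343,315). Candidates for the long cell are white (233,329), orange (288,334), blue (242,390) and short white (563,342). The white one with two stoppers at (233,329) fits the description. I'll check it in one crop and also find the reflector's gridded side.

```bash
cat > h.py <<'E'
import numpy as np,cv2,pickle
from station import manip
def snap(n):
    return manip.snapshot(n)
def load(n): return pickle.load(open(n+'.pkl','rb'))
def ray(d,uv):
    p=np.array([(uv[0]-d['cx'])/d['fx'],(uv[1]-d['cy'])/d['fy']]);q=p.copy()
    for _ in range(20): q=p/(1+d['k1']*(q@q))
    R,t=np.array(d['R']),np.array(d['t'])
    return -R.T@t,R.T@np.r_[q,1]
def onz(d,uv,z):
    o,v=ray(d,uv);return o+v*(z-o[2])/v[2]
def proj(d,X):
    c=np.array(d['R'])@X+d['t'];q=c[:2]/c[2];q=q*(1+d['k1']*(q@q))
    return q*[d['fx'],d['fy']]+[d['cx'],d['cy']]
def blob(mask,uv):
    n,l,st,ce=cv2.connectedComponentsWithStats(mask.astype(np.uint8))
    i=np.argmin([np.hypot(*(ce[k]-uv))+(1e3 if st[k,4]<15 or k==0 else 0) for k in range(n)])
    return (l==i),st[i],ce[i]
E
python3 - <<'E'
from h import *
t=load('top');s=load('scene')
def crop(d,c,r=26,z=390):
    x,y=int(c[0]/1.5),int(c[1]/1.5);return cv2.resize(d['pixels'][y-r:y+r,x-r:x+r],(z,z//1),interpolation=cv2.INTER_CUBIC)
A=np.hstack([crop(t,(233,329),z=290),crop(t,(343,315),z=290)])
B=np.hstack([crop(s,(538,283),z=290),crop(s,(438,297),z=290)])
cv2.imwrite('pics/c1.png',np.vstack([A,B]))
E
```

```text
(no output)
```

View pics/c1.png

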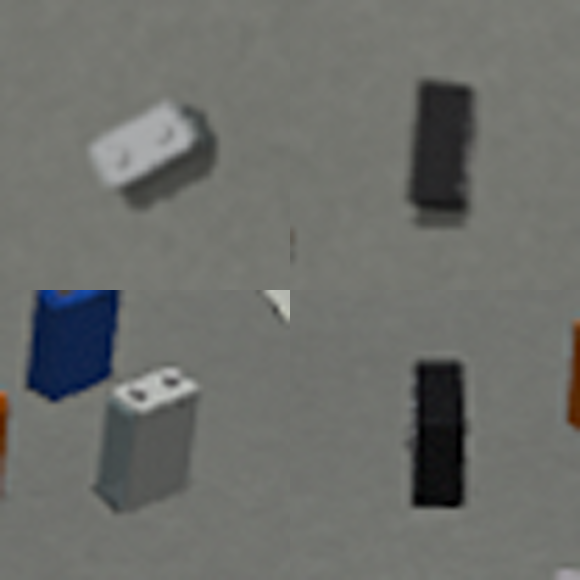

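The crop shows the long white cell with two stoppers (confirmed). The reflector's gridded side isn't clear yet, so I'll enlarge that and measure everything.

Run:
```python
from h import *
t=load('top');s=load('scene')
for d in(t,s):print('cam',ray(d,(0,0))[0].round(3))
def crop(d,c,r=(13,16)):
    x,y=c;im=d['pixels'][y-r[1]:y+r[1],x-r[0]:x+r[0]].astype(float)
    im=np.clip(im*1.6,0,255).astype(np.uint8)
    return cv2.resize(im,(390,480),interpolation=cv2.INTER_NEAREST)
cv2.imwrite('pics/c2.png',np.hstack([crop(t,(229,211)),crop(s,(292,197))]))
# masks in top
im=t['pixels'].astype(int);hsv=cv2.cvtColor(t['pixels'],cv2.COLOR_BGR2HSV);g=im.max(2)
for n,m,uv,z in [('refl',g<75,(229,210),.05),('cell',g>175,(155,219),.06),('short',g>160,(375,228),.06),('plate',g>165,(258,142),.012),('head',g<60,(310,145),.131)]:
    b,st,ce=blob(m,uv);c=cv2.minAreaRect(np.argwhere(b)[:,::-1].astype(np.float32))
    P=np.array([onz(t,p,z)[:2] for p in cv2.boxPoints(c)])
    print(n,st,ce.round(1),'ctr',onz(t,ce,z).round(4),'rect',onz(t,c[0],z)[:2].round(4),np.linalg.norm(P[1]-P[0]).round(3),np.linalg.norm(P[2]-P[1]).round(3),'dirs',np.degrees(np.arctan2(*(P[1]-P[0])[::-1])).round(1),np.degrees(np.arctan2(*(P[2]-P[1])[::-1])).round(1))
```

```text
cam [0.395 0.005 1.277]
cam [ 1.488 -0.037  0.735]
refl [223 199  12  25 244] [228.8 210.8] ctr [0.4642 0.0776 0.05  ] rect [0.4637 0.0778] 0.062 0.026 dirs -2.5 -92.9
cell [188 218   1   1   1] [188. 218.] ctr [0.4427 0.1785 0.06  ] rect [0.4427 0.1785] 0.0 0.0 dirs 0.0 0.0
short [375 223   6   9  30] [377.9 226.9] ctr [ 0.4327 -0.2982  0.06  ] rect [ 0.4333 -0.2985] 0.012 0.021 dirs -70.7 -160.8
plate [ 220  124   79   38 1430] [256.7 142.1] ctr [0.6491 0.0122 0.012 ] rect [0.6483 0.0085] 0.064 0.205 dirs -9.2 -100.2
head [300 135  21  24 358] [309.8 146.2] ctr [ 0.6188 -0.1155  0.131 ] rect [ 0.6183 -0.1153] 0.056 0.043 dirs -11.4 -101.0
```

View pics/c2.png

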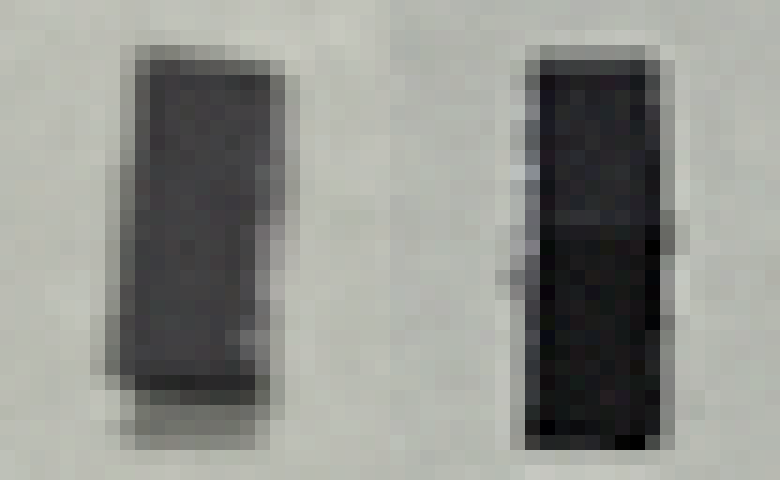

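The reflector's edge pixels are ambiguous: a faint light strip on its -y side (right in top, left in scene). I'll show it to the camera once it's lifted. Now I'll measure the trainer and cell more precisely.

Run:
```python
from h import *
t=load('top');s=load('scene')
a=cv2.resize(t['pixels'][112:172,186:334],(800,324),interpolation=cv2.INTER_CUBIC)
b=cv2.resize(s['pixels'][188:268,193:353],(540,270),interpolation=cv2.INTER_CUBIC)
cv2.imwrite('pics/c3.png',np.vstack([a,np.pad(b,((0,0),(0,260),(0,0)))]))
g=t['pixels'].max(2)
def rect(b,z,n,o=(0,0)):
    c=cv2.minAreaRect((np.argwhere(b)[:,::-1]+o).astype(np.float32))
    P=np.array([onz(t,p,z)[:2] for p in cv2.boxPoints(c)]);f=lambda v:np.degrees(np.arctan2(v[1],v[0])).round(1)
    print(n,'rect',onz(t,c[0],z)[:2].round(4),*[(np.linalg.norm(v).round(4),f(v)) for v in(P[1]-P[0],P[2]-P[1])])
# upsampled crop thresholds
def up(x0,y0,x1,y1,k=8):
    return cv2.resize(g[y0:y1,x0:x1],None,fx=k,fy=k,interpolation=cv2.INTER_CUBIC),k
def region(x0,y0,x1,y1,lo,hi,z,n):
    u,k=up(x0,y0,x1,y1);m=((u>=lo)&(u<=hi)).astype(np.uint8)
    N,l,st,ce=cv2.connectedComponentsWithStats(m);i=1+np.argmax(st[1:,4]);b=np.argwhere(l==i)[:,::-1]
    pts=(b+.5)/k-.5+[x0,y0]
    c=cv2.minAreaRect(pts.astype(np.float32));P=np.array([onz(t,p,z)[:2] for p in cv2.boxPoints(c)]);f=lambda v:np.degrees(np.arctan2(v[1],v[0])).round(1)
    print(n,'rect',onz(t,c[0],z)[:2].round(4),'cen',onz(t,pts.mean(0),z)[:2].round(4),*[(np.linalg.norm(v).round(4),f(v)) for v in(P[1]-P[0],P[2]-P[1])])
print(np.array(g[140,200:225]),g[225,140:170])
region(140,205,172,235,150,255,.06,'cell')
region(215,192,243,228,0,85,.05,'refl')
region(355,212,395,240,140,255,.06,'short')
for th in(145,160):region(188,112,330,172,th,255,.012,'plate%d'%th)
region(222,128,295,155,0,120,.012,'line')
```

```text
[169 168 167 168 167 169 167 166 163 161 144 107  93  92  93  89  88  88
  97 109 122 148 167 170 169] [118 119 120 118 119 117 124 138 151 159 155 135 106  80  64  59  62  68
  71  73  74  74  79  88  96 109 114 119 120 117]
cell rect [0.4393 0.2647] cen [0.4393 0.2652] (np.float64(0.0435), np.float64(-59.8)) (np.float64(0.0219), np.float64(-148.9))
refl rect [0.4632 0.0777] cen [0.4636 0.0777] (np.float64(0.066), np.float64(-2.1)) (np.float64(0.0284), np.float64(-92.4))
short rect [ 0.4322 -0.2955] cen [ 0.4318 -0.2956] (np.float64(0.0231), np.float64(-29.5)) (np.float64(0.0227), np.float64(-118.2))
plate145 rect [0.6547 0.0402] cen [0.6547 0.0366] (np.float64(0.0693), np.float64(-8.8)) (np.float64(0.2802), np.float64(-100.2))
plate160 rect [0.6486 0.0084] cen [0.6492 0.0099] (np.float64(0.0666), np.float64(-9.2)) (np.float64(0.2087), np.float64(-100.2))
line rect [ 0.6875 -0.0347] cen [ 0.6826 -0.0502] (np.float64(0.0221), np.float64(-8.5)) (np.float64(0.1095), np.float64(-98.9))
```

View pics/c3.png

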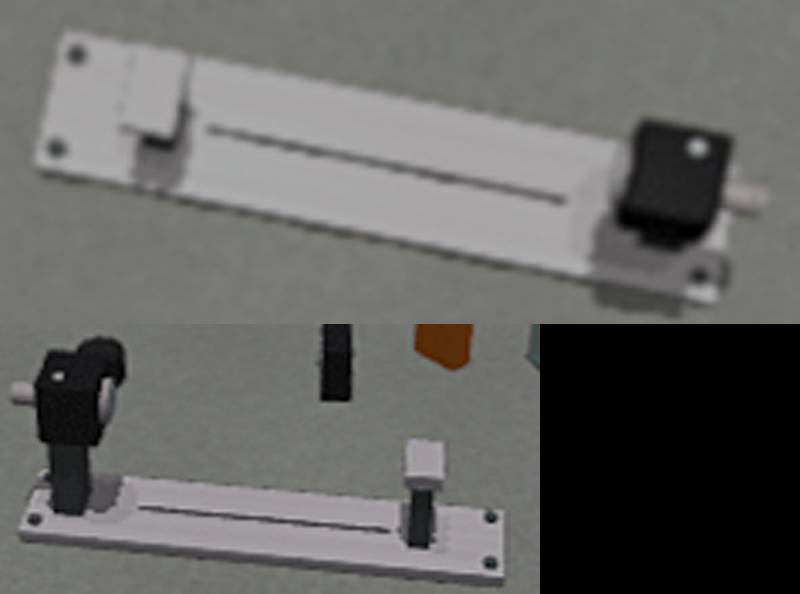

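Picture: plate corners at crop (65,32)/(38,170), ledge top quad about (134,48)-(190,55)-(180,138)-(122,130), dark line (208,127)-(566,201), sensor head at right with its lens facing the ledge.

Run:
```python
from h import *
t=load('top');s=load('scene');k=800/148
U=lambda p:((np.array(p)+.5)/k-.5+[186,112])
g=t['pixels'].max(2).astype(float)
# line sub-pixel: per-column dark centroid
pts=[]
for u in range(226,289):
    v0=U((0,127+(( (u-186)*k)-208)*74/358))[1];r=np.arange(int(v0)-3,int(v0)+5);w=np.clip(165-g[r,u],0,None);
    pts.append(onz(t,(u,(w*r).sum()/w.sum()),.012)[:2])
pts=np.array(pts);c=pts.mean(0);d=np.linalg.svd(pts-c)[2][0];d*=np.sign(d[1]);n=np.array([d[1],-d[0]])
print('line ctr',c.round(4),'ang',np.degrees(np.arctan2(d[1],d[0])).round(2),'resid',((pts-c)@n).std().round(5),'ends',((pts-c)@d)[[0,-1]].round(3))
L=np.array([onz(t,U(p),.08)[:2] for p in[(134,48),(190,55),(180,138),(122,130)]]);lc=L.mean(0)
print('ledge top',lc.round(4),'off line',((lc-c)@n).round(4),'sides',np.linalg.norm(np.diff(L,axis=0),axis=1).round(4))
ks=3.375
S=lambda p:((np.array(p)+.5)/ks-.5+[193,188])
for p in[(424,440),(425,463)]:print('scene ledge edge',onz(s,S(p),.08).round(4))
for p in[(407,452),(443,452)]:print('scene ledge sides',onz(s,S(p),.08).round(4))
P=[onz(t,U(p),.012)[:2] for p in[(65,32),(38,170)]];print('plate end',np.round(P,4),np.linalg.norm(P[0]-P[1]).round(4),'mid',np.mean(P,0).round(4),'along',((np.mean(P,0)-lc)@d).round(4), 'off',((np.mean(P,0)-c)@n).round(4))
H=[onz(t,U(p),.131)[:2] for p in[(640,118),(733,133)]];print('head',np.round(H,4),np.linalg.norm(H[0]-H[1]).round(4),'along from ledge',[((h-lc)@d).round(4) for h in H],'across',[((h-c)@n).round(4) for h in H])
```

```text
line ctr [0.6492 0.0114] ang 80.03 resid 0.00023 ends [ 0.084 -0.083]
ledge top [0.6669 0.1182] off line -0.0011 sides [0.0263 0.0395 0.0272]
scene ledge edge [0.9303 0.0829 0.08  ]
scene ledge edge [0.9457 0.0814 0.08  ]
scene ledge sides [0.9381 0.0728 0.08  ]
scene ledge sides [0.9387 0.092  0.08  ]
plate end [[0.7118 0.1708]
 [0.6425 0.1811]] 0.0701 mid [0.6771 0.176 ] along 0.0587 off -0.001
head [[ 0.6496 -0.1012]
 [ 0.6441 -0.1426]] 0.0418 along from ledge [np.float64(-0.219), np.float64(-0.2608)] across [np.float64(0.0199), np.float64(0.0216)]
```

```bash
cat >> h.py <<'E'
from scipy.spatial.transform import Rotation as Ro
def go(xyz,ang=None,s=None):
    """print tool-frame shift & turn to put TCP at xyz, closing axis (tool y) at ang deg (mod 180, nearest)"""
    s=s or manip.sense();R=Ro.from_quat(s['tool_rot']).as_matrix()
    y=R[:,1];a=np.degrees(np.arctan2(y[1],y[0]))
    if ang is None: ang=a
    da=(ang-a+90)%180-90;ang=a+da
    c,n=np.cos(np.radians(ang)),np.sin(np.radians(ang))
    T=np.array([[-n,c,0],[c,n,0],[0,0,-1.]]).T  # x=(y cross z)
    T[:,0]=np.cross(T[:,1],T[:,2])
    rv=Ro.from_matrix(R.T@T).as_rotvec(degrees=True)
    print('shift mm',(R.T@(np.array(xyz)-s['tcp_pos'])*1000).round(1),'turn',rv.round(2),'now ang',a.round(2),'t',round(s['t'],2),'tcp',s['tcp_pos'].round(4),'gap',round(s['finger_gap'],3),'F',np.round(s['force'],1),'q',np.round(s['q'],2))
E
python3 - <<'E'
from h import *
s=load('scene');t=load('top')
print(onz(s,(292,189.9),.05),onz(t,(228.8,209.2),.05))
ks=3.375;S=lambda p:((np.array(p)+.5)/ks-.5+[193,188])
for p in[(424,116),(425,139),(407,128),(443,128)]:print('ledge',onz(s,S(p),.08).round(4))
go((.467,.0777,.12),-3)
E
```

```text
[0.4686401  0.07599262 0.05      ] [0.4681465  0.07760233 0.05      ]
ledge [0.6488 0.1205 0.08  ]
ledge [0.6739 0.1178 0.08  ]
ledge [0.6616 0.1072 0.08  ]
ledge [0.6624 0.1317 0.08  ]
shift mm [-415.  -396.1  111.1] turn [-1.100e-01  6.000e-02  7.365e+01] now ang 70.65 t 0.1 tcp [0.2068 0.5891 0.2304] gap 0.998 F [ 0.2 -0.5 -0.1] q [ 1.05  0.53  1.43 -0.    1.18 -0.18]
```

{"op": "step_arm", "data": {"commands": [-0.04, -0.04, 0, 0, 0, 7.5, -0.08, -0.08, 0, 0, 0, 15, -0.12, -0.12, 0, 0, 0, 22.5, -0.155, -0.15, 0, 0, 0, 30, -0.19, -0.185, 0, 0, 0, 37.5, -0.225, -0.215, 0.01, 0, 0, 45, -0.26, -0.25, 0.02, 0, 0, 52.5, -0.295, -0.28, 0.03, 0, 0, 60, -0.33, -0.315, 0.05, 0, 0, 67, -0.365, -0.348, 0.08, 0, 0, 73.5], "jaw": 100}}

```text
t: 1.1
tcp_pos: [0.4301, 0.1536, 0.1612]
tool_rot: [0.726, 0.687, 0.001, 0.001]
force: [0.5, -0.4, -0.1]
finger_gap: 1.0
gripper_force: 0.0
```

Run:
```python
from h import *
go((.468,.077,.12),-3)
```

```text
shift mm [-74.4  41.9  41.3] turn [ 0.19 -0.03 -0.16] now ang -3.16 t 1.1 tcp [0.4301 0.1536 0.1612] gap 1.0 F [ 0.5 -0.4 -0.1] q [ 0.1   0.42  1.92 -0.    0.8   0.15]
```

{"op": "step_arm", "data": {"commands": [-0.025, 0.015, 0.015, 0, 0, 0, -0.05, 0.03, 0.025, 0, 0, 0, -0.06, 0.035, 0.031, 0, 0, 0, -0.06, 0.035, 0.031, 0, 0, 0, -0.06, 0.035, 0.031, 0, 0, 0, -0.06, 0.035, 0.031, 0, 0, 0, -0.06, 0.035, 0.031, 0, 0, 0, -0.06, 0.035, 0.031, 0, 0, 0, -0.06, 0.035, 0.031, 0, 0, 0, -0.06, 0.035, 0.031, 0, 0, 0]}}

```text
t: 2.1
tcp_pos: [0.4604, 0.0941, 0.1302]
tool_rot: [0.724, 0.689, 0.0, 0.0]
force: [-0.8, -0.4, 0.2]
finger_gap: 1.001
gripper_force: 0.0
```

Run:
```python
from h import *
go((.468,.077,.014),-3)
```

```text
shift mm [-16.7   8.4 116.2] turn [ 0.02 -0.    0.18] now ang -2.82 t 2.1 tcp [0.4604 0.0941 0.1302] gap 1.001 F [-0.8 -0.4  0.2] q [-0.04  0.49  1.91  0.    0.74  0.01]
```

{"op": "step_arm", "data": {"commands": [-0.01, 0.005, 0.01, 0, 0, 0, -0.017, 0.0085, 0.025, 0, 0, 0, -0.017, 0.0085, 0.045, 0, 0, 0, -0.017, 0.0085, 0.065, 0, 0, 0, -0.017, 0.0085, 0.085, 0, 0, 0, -0.017, 0.0085, 0.1, 0, 0, 0, -0.017, 0.0085, 0.11, 0, 0, 0, -0.017, 0.0085, 0.114, 0, 0, 0, -0.017, 0.0085, 0.114, 0, 0, 0, -0.017, 0.0085, 0.114, 0, 0, 0]}}

```text
t: 3.1
tcp_pos: [0.4684, 0.0762, 0.0163]
tool_rot: [0.725, 0.689, 0.0, 0.0]
force: [0.3, 0.0, 0.0]
finger_gap: 1.004
gripper_force: 0.0
```

Run:
```python
from h import *
go((.468,.077,.016),-3)
d=snap('top');pickle.dump(d,open('t1.pkl','wb'));e=snap('scene')
a=cv2.resize(d['pixels'][175:245,185:275],(450,350),interpolation=cv2.INTER_CUBIC);b=cv2.resize(e['pixels'][150:230,245:335],(394,350),interpolation=cv2.INTER_CUBIC)
cv2.imwrite('pics/c4.png',np.hstack([a,b])[:, :800])
```

```text
shift mm [ 0.8 -0.5  0.3] turn [0.05 0.   0.14] now ang -2.86 t 3.1 tcp [0.4684 0.0762 0.0163] gap 1.004 F [0.3 0.  0. ] q [-0.07  0.72  1.96 -0.    0.46 -0.02]
```

View pics/c4.png

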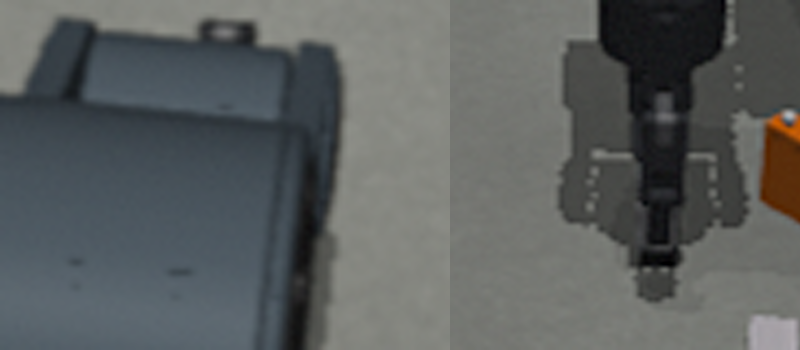

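The gripper straddles the reflector; the front finger hides it. Closing.

{"op": "step_arm", "data": {"commands": [0, 0, 0, 0, 0, 0, 0, 0, 0, 0, 0, 0, 0, 0, 0, 0, 0, 0, 0, 0, 0, 0, 0, 0, 0, 0, 0, 0, 0, 0, 0, 0, 0, 0, 0, 0, 0, 0, 0, 0, 0, 0, 0, 0, 0, 0, 0, 0, 0, 0, 0, 0, 0, 0, 0, 0, 0, 0, 0, 0], "jaw": 40, "grip_force": 40}}

```text
t: 4.2
tcp_pos: [0.4684, 0.0764, 0.0166]
tool_rot: [0.724, 0.689, 0.0, 0.0]
force: [1.5, -0.3, 6.0]
finger_gap: 0.652
gripper_force: 42.7
```

{"op": "step_arm", "data": {"commands": [0, 0, -0.01, 0, 0, 0, 0, 0, -0.03, 0, 0, 0, 0, 0, -0.055, 0, 0, 0, 0, 0, -0.08, 0, 0, -6, 0, 0, -0.105, 0, 0, -14, 0, 0, -0.13, 0, 0, -22, 0, 0, -0.15, 0, 0, -30, 0, 0, -0.165, 0, 0, -37, 0, 0, -0.175, 0, 0, -43, 0, 0, -0.175, 0, 0, -45]}}

```text
t: 5.2
tcp_pos: [0.4685, 0.0764, 0.1929]
tool_rot: [0.404, 0.915, 0.001, 0.002]
force: [0.4, 0.2, -1.4]
finger_gap: 0.649
gripper_force: 42.7
```

Run:
```python
from h import *
go((.468,.077,.2),-3)
e=snap('scene');u=proj(e,manip.sense()['tcp_pos']).astype(int)
b=cv2.resize(e['pixels'][u[1]-35:u[1]+35,u[0]-35:u[0]+35],(560,560),interpolation=cv2.INTER_CUBIC)
cv2.imwrite('pics/c5.png',np.clip(b*1.3,0,255).astype(np.uint8))
```

```text
shift mm [ 0.8  0.1 -7.1] turn [ 0.17  0.08 45.31] now ang 42.31 t 5.2 tcp [0.4685 0.0764 0.1929] gap 0.649 F [ 0.4  0.2 -1.4] q [-0.07  0.38  1.84 -0.    0.91 -0.81]
```

View pics/c5.png

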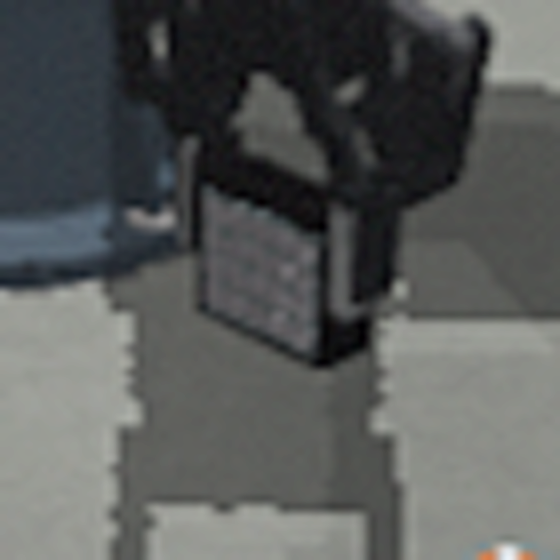

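The gridded face (silvery, crop (265,280)) is the one that originally looked along -y, so it only needs turning to closing angle -10° to face the sensor.

Run:
```python
from h import *
go((.6676,.118,.16),-10)
```

```text
shift mm [-103.5  175.6   32.5] turn [1.00e-01 4.00e-02 5.23e+01] now ang 42.3 t 5.25 tcp [0.468  0.0764 0.1922] gap 0.647 F [-0.2  0.1 -0.3] q [-0.07  0.39  1.85 -0.    0.91 -0.81]
```

{"op": "step_arm", "data": {"commands": [-0.005, 0.01, 0, 0, 0, 3, -0.02, 0.035, 0, 0, 0, 10, -0.038, 0.065, 0, 0, 0, 18, -0.056, 0.095, 0, 0, 0, 26, -0.072, 0.122, 0.005, 0, 0, 34, -0.086, 0.146, 0.012, 0, 0, 41, -0.096, 0.163, 0.02, 0, 0, 47, -0.101, 0.172, 0.025, 0, 0, 51, -0.103, 0.175, 0.03, 0, 0, 52.3, -0.103, 0.175, 0.03, 0, 0, 52.3]}}

```text
t: 6.25
tcp_pos: [0.6659, 0.1174, 0.1596]
tool_rot: [0.767, 0.642, -0.001, -0.001]
force: [-0.0, 0.4, -1.3]
finger_gap: 0.656
gripper_force: 42.6
```

Run:
```python
from h import *
go((.6676,.118,.11),-10)
e=snap('scene');pickle.dump(e,open('s2.pkl','wb'));b=cv2.resize(e['pixels'][160:265,290:350],(440,770)[::1],interpolation=cv2.INTER_CUBIC)[:600] if 0 else cv2.resize(e['pixels'][165:265,280:380],(600,600),interpolation=cv2.INTER_CUBIC)
cv2.imwrite('pics/c6.png',b)
```

```text
shift mm [ 0.9  1.8 49.6] turn [-0.18  0.04 -0.12] now ang -10.12 t 6.25 tcp [0.6659 0.1174 0.1596] gap 0.656 F [-0.   0.4 -1.3] q [ 0.01  0.68  1.36 -0.    1.11  0.19]
```

View pics/c6.png

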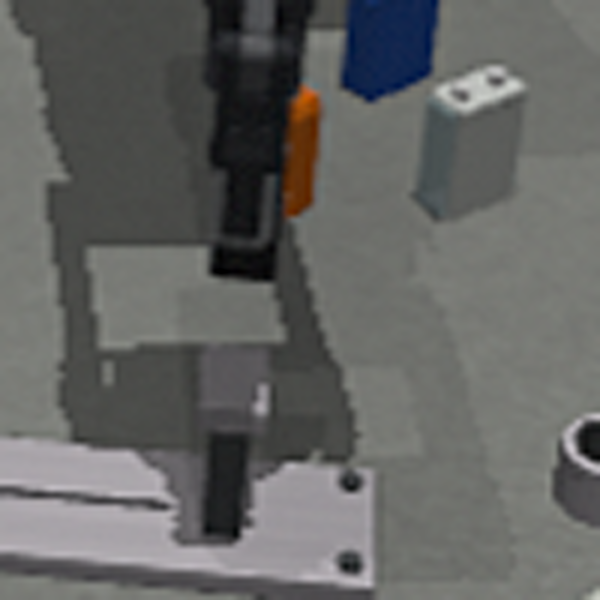

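Run:
```python
from h import *
e=load('s2');S=lambda p:((np.array(p)+.5)/6-.5+[280,165])
print('refl pred',proj(e,np.array([.6935,.1125,.143])),'seen',S((242.5,277)))
print('ledge pred',proj(e,np.array([.6873,.1145,.08])),'seen',S((235,402)))
g=e['pixels'].max(2)
for r in(204,206,208,209):print(r,g[r,308:332])
for r in(226,229,231,233,235):print(r,g[r,308:332])
```

```text
refl pred [319.31906324 211.70688577] seen [320.   210.75]
ledge pred [317.90067095 232.59363786] seen [318.75       231.58333333]
204 [ 71  72  73  72  73  65  67  71  59  45  39  40  34  29  33  58  63  37
  36  59  62  96 114 109]
206 [116 113 113 113 114 120 102  53  16  23  27  34  32  33  36  35  16   9
  51  68  62  69 100 114]
208 [124 124 123 123 122 127 104  43  10  11  19  22  16  11  16  15  14  21
  52  66  64  61  97 118]
209 [124 123 122 122 123 129 100  26   8  14  17  14  18  19  17  13  10  21
  53  66  64  61  70 101]
226 [77 77 70 65 66 80 91 88 88 90 90 89 88 90 92 92 84 68 64 63 66 64 64 64]
229 [ 75  78  72  66  64  78  91  90  90  89  88  89  89  88  86 136 123  65
  76  75  75  76  75  75]
231 [ 77  76  75  69  61  77  91  91  90  90  91  87  88  88  81 141 127  58
  73  74  73  76  75  76]
233 [ 74  74  76  70  65  73  76  75  72  74  73  76  81  80 125 163 125  59
  70  75  75  76  76  77]
235 [75 75 76 70 65 70 74 73 73 72 74 71 72 69 79 84 71 63 64 65 65 64 63 65]
```

Reflector and ledge show the same camera residual, so they are aligned to within about 0.5 mm. Lowering.

{"op": "step_arm", "data": {"commands": [0.001, 0.002, 0.01, 0, 0, 0, 0.001, 0.002, 0.025, 0, 0, 0, 0.001, 0.002, 0.04, 0, 0, 0, 0.001, 0.002, 0.05, 0, 0, 0, 0.001, 0.002, 0.055, 0, 0, 0, 0.001, 0.002, 0.058, 0, 0, 0, 0.001, 0.002, 0.06, 0, 0, 0, 0.001, 0.002, 0.06, 0, 0, 0, 0.001, 0.002, 0.06, 0, 0, 0, 0.001, 0.002, 0.06, 0, 0, 0]}}

```text
t: 7.3
tcp_pos: [0.6694, 0.1181, 0.1016]
tool_rot: [0.767, 0.642, 0.0, 0.0]
force: [0.1, 0.6, -0.8]
finger_gap: 0.65
gripper_force: 42.6
```

Run:
```python
from h import *
go((.6676,.118,.0966),-9.97)
```

```text
shift mm [-0.4 -1.8  5. ] turn [ 0.06 -0.01 -0.18] now ang -10.15 t 7.3 tcp [0.6694 0.1181 0.1016] gap 0.65 F [ 0.1  0.6 -0.8] q [0.01 0.75 1.39 0.   1.   0.19]
```

{"op": "step_arm", "data": {"commands": [0, -0.0015, 0.001, 0, 0, 0, 0, -0.0015, 0.002, 0, 0, 0, 0, -0.0015, 0.0025, 0, 0, 0, 0, -0.0015, 0.003, 0, 0, 0, 0, -0.0015, 0.0035, 0, 0, 0, 0, -0.0015, 0.004, 0, 0, 0, 0, -0.0015, 0.0045, 0, 0, 0, 0, -0.0015, 0.0045, 0, 0, 0, 0, -0.0015, 0.0045, 0, 0, 0, 0, -0.0015, 0.0045, 0, 0, 0]}}

```text
t: 8.3
tcp_pos: [0.6676, 0.1183, 0.0967]
tool_rot: [0.767, 0.642, 0.0, 0.0]
force: [-1.1, -0.6, 0.7]
finger_gap: 0.65
gripper_force: 42.8
```

Run:
```python
from h import *
go((.6676,.118,.0966),-9.97)
```

```text
shift mm [-0.3  0.   0.1] turn [ 0.01  0.   -0.18] now ang -10.15 t 8.3 tcp [0.6676 0.1183 0.0967] gap 0.65 F [-1.1 -0.6  0.7] q [ 0.01  0.75  1.39 -0.    0.99  0.19]
```

{"op": "step_arm", "data": {"commands": [0, 0, 0.0003, 0, 0, 0, 0, 0, 0.0006, 0, 0, 0, 0, 0, 0.0009, 0, 0, 0, 0, 0, 0.001, 0, 0, 0, 0, 0, 0.001, 0, 0, 0, 0, 0, 0.001, 0, 0, 0, 0, 0, 0.001, 0, 0, 0, 0, 0, 0.001, 0, 0, 0, 0, 0, 0.001, 0, 0, 0, 0, 0, 0.001, 0, 0, 0]}}

```text
t: 9.3
tcp_pos: [0.6676, 0.1183, 0.0967]
tool_rot: [0.767, 0.642, 0.0, 0.0]
force: [-2.6, 0.3, 6.9]
finger_gap: 0.646
gripper_force: 43.5
```

Contact is at the expected height (6.9 N up). Opening.

{"op": "step_arm", "data": {"commands": [0, 0, -0.0006, 0, 0, 0, 0, 0, -0.0006, 0, 0, 0, 0, 0, -0.0006, 0, 0, 0, 0, 0, -0.0006, 0, 0, 0, 0, 0, -0.0006, 0, 0, 0, 0, 0, -0.0006, 0, 0, 0, 0, 0, -0.0006, 0, 0, 0, 0, 0, -0.0006, 0, 0, 0, 0, 0, -0.0006, 0, 0, 0, 0, 0, -0.0006, 0, 0, 0], "jaw": 100}}

```text
t: 10.3
tcp_pos: [0.6676, 0.1183, 0.0961]
tool_rot: [0.767, 0.642, -0.0, 0.0]
force: [-0.3, -0.0, -0.1]
finger_gap: 1.0
gripper_force: 0.0
```

{"op": "step_arm", "data": {"commands": [0, 0, -0.005, 0, 0, 0, 0, 0, -0.015, 0, 0, 0, 0, 0, -0.03, 0, 0, 0, 0, 0, -0.05, 0, 0, 0, 0, 0, -0.07, 0, 0, 0, 0, 0, -0.09, 0, 0, 0, 0, 0, -0.11, 0, 0, 0, 0, 0, -0.12, 0, 0, 0, 0, 0, -0.12, 0, 0, 0, 0, 0, -0.12, 0, 0, 0]}}

```text
t: 11.3
tcp_pos: [0.6673, 0.1183, 0.2161]
tool_rot: [0.767, 0.642, -0.0, -0.0]
force: [-0.3, 0.0, -0.6]
finger_gap: 1.002
gripper_force: 0.0
```

Run:
```python
from h import *
t=load('top')
# cell: use given rect angle, top face centre
g=t['pixels'].max(2)
a=cv2.resize(t['pixels'][205:235,138:178],(800,600),interpolation=cv2.INTER_CUBIC)[::1]
e=snap('scene');pickle.dump(e,open('s3.pkl','wb'));
b=cv2.resize(e['pixels'][180:250,285:375],(514,400),interpolation=cv2.INTER_CUBIC)
s0=load('scene');c=cv2.resize(s0['pixels'][168:208,340:376],(286,318),interpolation=cv2.INTER_CUBIC)
out=np.zeros((600,800,3),np.uint8);out[:400,:514]=b;out[:318,514:]=c
out[400:,:267]=cv2.resize(a,(267,200))
cv2.imwrite('pics/c7.png',out)
go((.4393,.2647,.12),30.2)
```

```text
shift mm [ 104.  -249.7   95.7] turn [-1.000e-01 -2.000e-02 -4.035e+01] now ang -10.15 t 11.35 tcp [0.6669 0.1183 0.2153] gap 1.004 F [ 0.8 -0.2  0.1] q [ 0.01  0.62  1.31 -0.    1.22  0.19]
```

View pics/c7.png

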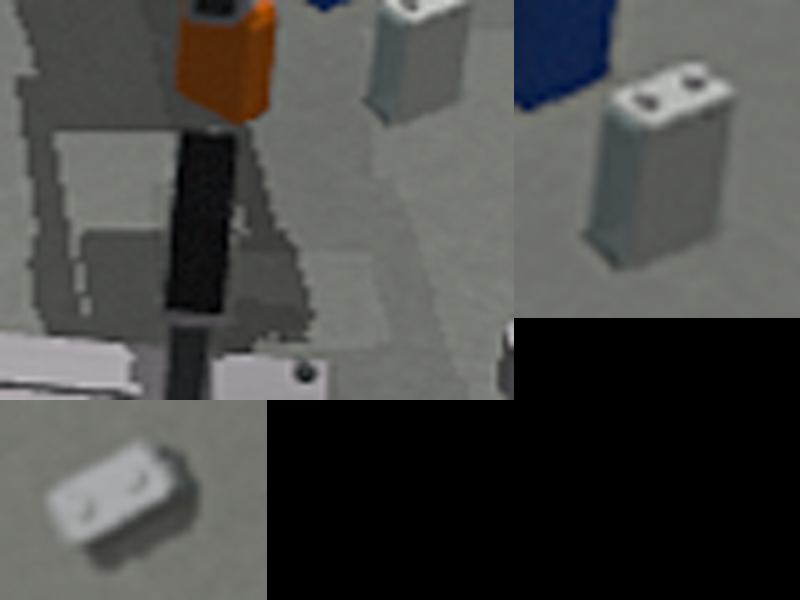

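The reflector stands upright and centred on the ledge (crop (200,220)). Next, refine the cell from its stoppers in both views.

Run:
```python
from h import *
t=load('top');s=load('scene')
for d,a,b in[(t,(150.8,221.1),(158.3,216.9)),(s,(356.7,180.4),(362.2,178.0))]:
    A,B=onz(d,a,.064),onz(d,b,.064);v=A-B;print((A+B)[:2]/2,np.degrees(np.arctan2(v[1],v[0])),np.linalg.norm(v))
# scene centroid of bright top face
g=s['pixels'].max(2);u=cv2.resize(g[168:208,340:376],None,fx=8,fy=8,interpolation=cv2.INTER_CUBIC)
for th in(165,):
    m=(u>th).astype(np.uint8);m=cv2.morphologyEx(m,cv2.MORPH_CLOSE,np.ones((25,25)));N,l,st,ce=cv2.connectedComponentsWithStats(m);i=1+np.argmax(st[1:,4]);p=(ce[i]+.5)/8-.5+[340,168];print(th,st[i],onz(s,p,.06))
g=t['pixels'].max(2);u=cv2.resize(g[205:235,138:178],None,fx=8,fy=8,interpolation=cv2.INTER_CUBIC)
for th in(138,145):
    m=(u>th).astype(np.uint8);N,l,st,ce=cv2.connectedComponentsWithStats(m);i=1+np.argmax(st[1:,4]);p=(ce[i]+.5)/8-.5+[138,205];print(th,st[i],onz(t,p,.06))
```

```text
[0.43761648 0.26195715] 120.84448727622957 0.021564659251769074
[0.44281272 0.26222651] -56.48963597390301 0.0211251975050114
165 [ 103   66  111   56 3232] [0.43738736 0.26328437 0.06      ]
138 [  57   51  147  119 9771] [0.43922578 0.26534089 0.06      ]
145 [  59   53  143  115 8876] [0.43924249 0.26522513 0.06      ]
```

{"op": "step_arm", "data": {"commands": [0.005, -0.012, 0, 0, 0, -2, 0.015, -0.037, 0, 0, 0, -6, 0.027, -0.065, 0, 0, 0, -11, 0.04, -0.095, 0.005, 0, 0, -16, 0.053, -0.127, 0.01, 0, 0, -21, 0.066, -0.159, 0.02, 0, 0, -26, 0.079, -0.19, 0.035, 0, 0, -31, 0.091, -0.219, 0.05, 0, 0, -36, 0.1, -0.24, 0.065, 0, 0, -40, 0.104, -0.25, 0.075, 0, 0, -40.3], "jaw": 60}}

```text
t: 12.35
tcp_pos: [0.4352, 0.2654, 0.1395]
tool_rot: [0.497, 0.868, -0.002, -0.002]
force: [0.9, 1.3, -0.1]
finger_gap: 0.598
gripper_force: 0.0
```

Run:
```python
from h import *
go((.439,.264,.013),30.5)
```

```text
shift mm [ -3.3   3.3 126.5] turn [-0.31 -0.09 -0.08] now ang 30.42 t 12.35 tcp [0.4352 0.2654 0.1395] gap 0.598 F [ 0.9  1.3 -0.1] q [ 0.33  0.51  1.8   0.    0.83 -0.2 ]
```

{"op": "step_arm", "data": {"commands": [-0.003, 0.003, 0.01, 0, 0, 0, -0.003, 0.003, 0.02, 0, 0, 0, -0.003, 0.003, 0.03, 0, 0, 0, -0.003, 0.003, 0.035, 0, 0, 0, -0.003, 0.003, 0.04, 0, 0, 0, -0.003, 0.003, 0.04, 0, 0, 0, -0.003, 0.003, 0.04, 0, 0, 0, -0.003, 0.003, 0.04, 0, 0, 0, -0.003, 0.003, 0.04, 0, 0, 0, -0.003, 0.003, 0.04, 0, 0, 0]}}

```text
t: 13.35
tcp_pos: [0.4441, 0.2637, 0.1014]
tool_rot: [0.499, 0.867, 0.0, 0.0]
force: [-0.4, -0.2, -0.0]
finger_gap: 0.596
gripper_force: 0.0
```

Run:
```python
from h import *
go((.439,.264,.013),30.5)
e=snap('scene');b=cv2.resize(e['pixels'][150:210,330:390],(600,600),interpolation=cv2.INTER_CUBIC)
cv2.imwrite('pics/c8.png',b)
st=manip.sense();T=Ro.from_quat(st['tool_rot']).as_matrix()
for k in(-.03,.03):print(proj(e,st['tcp_pos']+T[:,1]*k))
```

```text
shift mm [ 2.8 -4.3 88.4] turn [ 0.04  0.01 -0.35] now ang 30.15 t 13.35 tcp [0.4441 0.2637 0.1014] gap 0.596 F [-0.4 -0.2 -0. ] q [ 0.32  0.58  1.82  0.    0.74 -0.21]
[354.21761371 162.86049916]
[369.47921703 172.66149406]
```

View pics/c8.png

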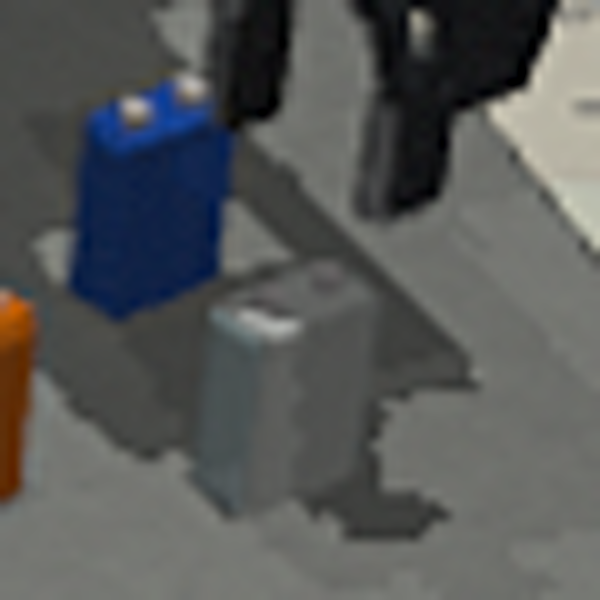

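Cell upright at crop (285,390), fingers above it and open to about 51 mm, ample clearance from blue and orange. Descending.

{"op": "step_arm", "data": {"commands": [0.002, -0.003, 0, 0, 0, 0, 0.0025, -0.0045, 0.005, 0, 0, 0, 0.0025, -0.0045, 0.02, 0, 0, 0, 0.0025, -0.0045, 0.035, 0, 0, 0, 0.0025, -0.0045, 0.05, 0, 0, 0, 0.0025, -0.0045, 0.065, 0, 0, 0, 0.0025, -0.0045, 0.078, 0, 0, 0, 0.0025, -0.0045, 0.085, 0, 0, 0, 0.0025, -0.0045, 0.088, 0, 0, 0, 0.0025, -0.0045, 0.088, 0, 0, 0]}}

```text
t: 14.4
tcp_pos: [0.4387, 0.2635, 0.0128]
tool_rot: [0.499, 0.867, -0.0, -0.0]
force: [0.1, -0.8, 0.4]
finger_gap: 0.604
gripper_force: 0.0
```

{"op": "step_arm", "data": {"commands": [0, 0, 0, 0, 0, 0, 0, 0, 0, 0, 0, 0, 0, 0, 0, 0, 0, 0, 0, 0, 0, 0, 0, 0, 0, 0, 0, 0, 0, 0, 0, 0, 0, 0, 0, 0, 0, 0, 0, 0, 0, 0, 0, 0, 0, 0, 0, 0, 0, 0, 0, 0, 0, 0, 0, 0, 0, 0, 0, 0], "jaw": 34, "grip_force": 25}}

```text
t: 15.4
tcp_pos: [0.4388, 0.2636, 0.0131]
tool_rot: [0.499, 0.867, -0.0, -0.0]
force: [0.1, -0.2, 0.4]
finger_gap: 0.343
gripper_force: 0.0
```

Run:
```python
from h import *
go((.439,.2635,.013),30.5)
print(manip.sense()['gripper_force'])
e=snap('scene');d=snap('top');b=cv2.resize(e['pixels'][155:215,330:390],(500,500),interpolation=cv2.INTER_CUBIC)
a=cv2.resize(d['pixels'][200:240,135:175],(300,300),interpolation=cv2.INTER_CUBIC)
cv2.imwrite('pics/c9.png',np.hstack([b,np.pad(a,((0,200),(0,0),(0,0)))]))
```

```text
shift mm [-0.2  0.2  0.1] turn [-0.    0.   -0.35] now ang 30.15 t 15.4 tcp [0.4388 0.2636 0.0131] gap 0.343 F [ 0.1 -0.2  0.4] q [ 0.32  0.75  1.86 -0.    0.53 -0.2 ]
0.0
```

View pics/c9.png

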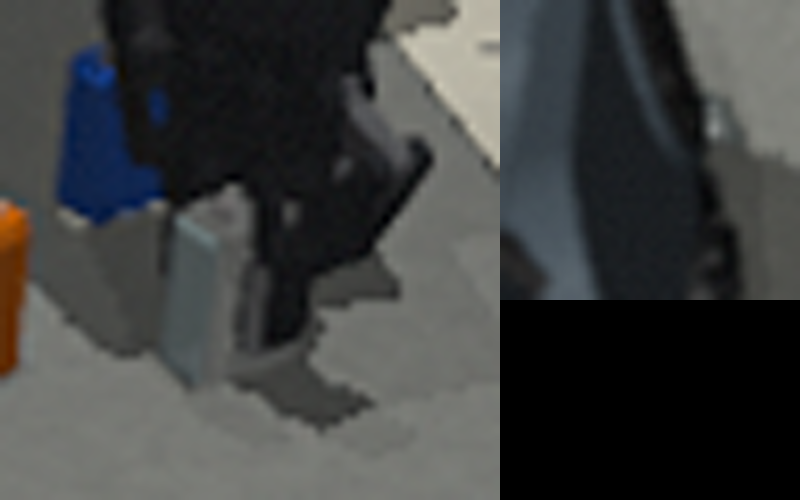

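The window (crop (190,300)) is clear and the finger stands about mid-way along the frosted side. Gripping.

{"op": "step_arm", "data": {"commands": [0, 0, 0, 0, 0, 0, 0, 0, 0, 0, 0, 0, 0, 0, 0, 0, 0, 0, 0, 0, 0, 0, 0, 0, 0, 0, 0, 0, 0, 0, 0, 0, 0, 0, 0, 0, 0, 0, 0, 0, 0, 0, 0, 0, 0, 0, 0, 0, 0, 0, 0, 0, 0, 0, 0, 0, 0, 0, 0, 0], "jaw": 10, "grip_force": 35}}

```text
t: 16.5
tcp_pos: [0.4389, 0.2636, 0.0132]
tool_rot: [0.499, 0.867, 0.0, 0.0]
force: [0.9, 0.5, 2.9]
finger_gap: 0.256
gripper_force: 35.0
```

{"op": "step_arm", "data": {"commands": [0, 0, -0.005, 0, 0, 0, 0, 0, -0.015, 0, 0, 0, 0, 0, -0.03, 0, 0, 0, 0, 0, -0.05, 0, 0, 0, 0, 0, -0.07, 0, 0, 0, 0, 0, -0.09, 0, 0, 0, 0, 0, -0.105, 0, 0, 0, 0, 0, -0.115, 0, 0, 0, 0, 0, -0.12, 0, 0, 0, 0, 0, -0.12, 0, 0, 0]}}

```text
t: 17.5
tcp_pos: [0.4389, 0.2636, 0.1336]
tool_rot: [0.499, 0.867, 0.0, 0.0]
force: [0.4, -0.4, -0.5]
finger_gap: 0.255
gripper_force: 34.8
```

Run:
```python
from h import *
# light_mid on the measured line; ledge (.6676,.118) minus 110 mm along 80.03deg
d=np.array([np.cos(np.radians(80.03)),np.sin(np.radians(80.03))]);m=np.array([.6676,.118])-.11*d;print(m)
m=(m+np.array([.6489,.0100]))/2
go((*m,.17),-10)
```

```text
[0.64855542 0.00966116]
shift mm [-324.8   54.   -36.2] turn [ 5.000e-02 -1.000e-02  4.015e+01] now ang 30.15 t 17.5 tcp [0.4389 0.2636 0.1336] gap 0.255 F [ 0.4 -0.4 -0.5] q [ 0.32  0.52  1.81  0.    0.81 -0.2 ]
```

{"op": "step_arm", "data": {"commands": [-0.005, 0, -0.008, 0, 0, 1, -0.02, 0.003, -0.02, 0, 0, 3, -0.045, 0.007, -0.03, 0, 0, 7, -0.075, 0.012, -0.036, 0, 0, 11, -0.105, 0.017, -0.036, 0, 0, 15, -0.135, 0.022, -0.036, 0, 0, 19, -0.165, 0.027, -0.036, 0, 0, 23, -0.192, 0.032, -0.036, 0, 0, 26, -0.21, 0.035, -0.036, 0, 0, 28, -0.22, 0.037, -0.036, 0, 0, 29]}}

```text
t: 18.5
tcp_pos: [0.582, 0.0904, 0.1686]
tool_rot: [0.701, 0.713, -0.0, -0.0]
force: [0.4, -0.2, -0.9]
finger_gap: 0.254
gripper_force: 34.7
```

Run:
```python
from h import *
go((.6487,.0098,.15),-10)
```

```text
shift mm [-81.7  65.3  18.6] turn [-0.04  0.   10.98] now ang 0.98 t 18.5 tcp [0.582  0.0904 0.1686] gap 0.254 F [ 0.4 -0.2 -0.9] q [-0.04  0.56  1.59 -0.    1.   -0.05]
```

{"op": "step_arm", "data": {"commands": [-0.006, 0.005, 0, 0, 0, 1, -0.02, 0.016, 0, 0, 0, 3, -0.036, 0.029, 0, 0, 0, 5, -0.052, 0.041, 0.003, 0, 0, 7, -0.065, 0.052, 0.006, 0, 0, 9, -0.075, 0.06, 0.01, 0, 0, 10.5, -0.08, 0.064, 0.015, 0, 0, 11, -0.081, 0.065, 0.018, 0, 0, 11, -0.081, 0.065, 0.018, 0, 0, 11, -0.081, 0.065, 0.018, 0, 0, 11]}}

```text
t: 19.5
tcp_pos: [0.6472, 0.0129, 0.1508]
tool_rot: [0.765, 0.644, -0.0, -0.001]
force: [0.6, -0.1, -0.8]
finger_gap: 0.256
gripper_force: 34.7
```

Run:
```python
from h import *
go((.6487,.0098,.0882),-9.97)
```

```text
shift mm [-2.8  2.1 62.6] turn [-0.07 -0.01  0.16] now ang -9.81 t 19.5 tcp [0.6472 0.0129 0.1508] gap 0.256 F [ 0.6 -0.1 -0.8] q [-0.15  0.65  1.44  0.    1.05  0.02]
```

{"op": "step_arm", "data": {"commands": [0, 0, 0.005, 0, 0, 0, -0.001, 0.001, 0.015, 0, 0, 0, -0.001, 0.001, 0.026, 0, 0, 0, -0.001, 0.001, 0.037, 0, 0, 0, -0.001, 0.001, 0.047, 0, 0, 0, -0.001, 0.001, 0.055, 0, 0, 0, -0.001, 0.001, 0.06, 0, 0, 0, -0.001, 0.001, 0.062, 0, 0, 0, -0.001, 0.001, 0.0625, 0, 0, 0, -0.001, 0.001, 0.0625, 0, 0, 0]}}

```text
t: 20.5
tcp_pos: [0.649, 0.011, 0.0889]
tool_rot: [0.765, 0.644, 0.0, 0.0]
force: [-0.4, 0.0, -0.8]
finger_gap: 0.251
gripper_force: 34.7
```

Run:
```python
from h import *
go((.6487,.0098,.0882),-9.97)
e=snap('scene');pickle.dump(e,open('s4.pkl','wb'));b=cv2.resize(e['pixels'][150:270,190:350],(800,600),interpolation=cv2.INTER_CUBIC)
cv2.imwrite('pics/c10.png',b)
# scene-view cross-check: cell near-side face centre predicted pixel
for n,X in[('cell win+y bottom near',[.6487+.011*.985+.023*.173,.0098-.011*.173+.023*.985,.075]),('cell win-y bottom near',[.6487+.011*.985-.023*.173,.0098-.011*.173-.023*.985,.075])]:
    print(n,(proj(e,np.array(X))-[190,150])*5+2)
```

```text
shift mm [-1.2 -0.1  0.7] turn [ 0.04 -0.    0.11] now ang -9.86 t 20.5 tcp [0.649  0.011  0.0889] gap 0.251 F [-0.4  0.  -0.8] q [-0.15  0.73  1.48  0.    0.93  0.02]
cell win+y bottom near [451.60623511 394.28497261]
cell win-y bottom near [352.33033011 385.36571944]
```

View pics/c10.png

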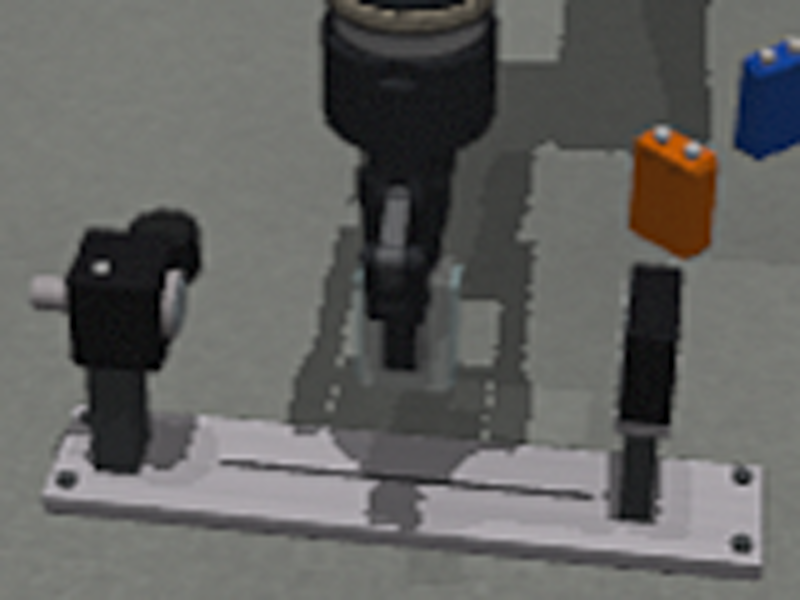

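The cell hangs upright at crop (407,330) between sensor and reflector. Its bottom corners are within about 1 px of prediction, the same residual the ledge showed, and the reflector still stands on the ledge. Handing in.

```bash
python3 -c "
from station import manip
print(manip.sign_off())"
```

```text
the job is handed in; nothing more can be done
None
```

I handed the job in at about 20.5 s of the 64 s. The reflector stands released on the ledge with its grid towards the sensor, and the long cell is held by its frosted sides about half-way along the light path. From the camera views the reflector is centred to about 0.5 mm and the cell to about 1 mm. The judge gave no verdict.

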